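Shift the board-grooving machine into third gear

ROBOT

A 7-joint arm with a two-finger parallel gripper is mounted at the origin on the work surface. World frame = base frame: x ahead of the robot, y to its left, z up, the work surface at z = 0. Lengths are in m, angles in rad, forces in N, time in s.
With the tool pointing down it reaches from about 0.425 to 0.875 m from the base axis. Payload 8.4 kg.
Tool frame: the origin (TCP) lies at the very end of the fingers, on their centre line; the grasp point (between the pads) lies 19 mm behind it; z points along the fingers, x is the direction in which the jaws open and shut, and the axes are right-handed (so a half turn about z gives the same grasp; the last joint's range is limited). The gripper opens to 87 mm and grips with 3 to 60 N. Pads are 19 mm wide; open, the fingers measure 117 mm over their backs; the gripper's body (75 mm by 190 mm) begins 51 mm behind the grasp point.
Start: joints at [1.11, 0.333, 0.04, 1.465, -0.013, 1.343, -0.059], TCP at [0.23, -0.608, 0.223] pointing down, gripper open.
Joint ranges: [-2.58, 2.58], [-0.38, 2.09], [-1.3, 1.39], [0.25, 2.4], [-1.5, 4.64], [0.08, 2.09], [-2.65, 2.65]. Speed limits (rad/s): [2.22, 2.22, 2.79, 2.79, 3.14, 3.14, 3.14].

INTERFACE

Orientations are given as a unit quaternion [w, x, y, z].
In Python, from station import observe, camera, camera_info, hand_in gives the robot as it stands. The module is installed in compiled form; this text tells all that it offers.
- The arm moves only by the tool apply_moves, never from a script. Its argument "targets" is a list of rows, each a list of 7 numbers: the shift along the world's x, y, z in cm, then the turn, a rotation vector about the world's x, y, z in degrees, then the opening, from 0 (shut) to 1 (fully open). In form: [[x, y, z, rx, ry, rz, grip], ...]. A call has 1 to 5 rows; each row shifts and turns the pose as measured when the row begins; what a row does not reach is not made up. A row lasts 1/8 s, in which the tool goes at most 62.5 mm and 10.7 degrees, less where a joint would pass 70% of its speed; a pose out of reach is approached as far as the arm can. A call is refused whole if a number of a shift passes 6.25 or a number of a turn 10.7, either way. A call with a gripper value outside its range is refused whole. The fingers move at their own pace and stop on an object; "squeeze" is the grip in N (left out, the last holds). Time passes only in rows, so rows that do not move let the fingers close. It gives the time, the measured TCP pose, the force and the opening at its end, in the units of the state.
- observe(): the state, without advancing time (a new reading comes with each control period).
- camera(name): name is "side" or "top"; returns (picture, depth): 480x640x3 uint8, red, green, blue; 480x640 float32, m along the optical axis (not along the pixel's ray), 0 where there is no reading.
- camera_info(name): a dict with "fovy" (degrees; the focal length in pixels is half the picture's height over the tangent of half this angle, whatever the lens; pixels are square), "cx", "cy" (the principal point, pixels), "T" (4x4, takes a point from camera to world coordinates). Camera axes: x right, y down, z forward; pixel columns grow to the right and rows downward; lengths in m; the calibration is good to about 2 mm. A picture is of the moment at which its call begins. camera_info takes no time and is no camera call.
- hand_in(): hands the job in, once; it reports no verdict.
The state is a dict: "time_s": time; "q": joint angles; "qd": joint speeds; "effort": joint torques, N m; "position": TCP position; "tcp_rot": TCP orientation; "force": force on the tool from outside, world axes, zero at the start; "wrist_torque": the same for the moment, N m; "opening": opening from 0.0 (shut) to 1.0 (fully open).
Only numpy, scipy, OpenCV 4.12 (cv2) and the standard library are available. Lean on these libraries where they do the work, as an engineer would, in place of code of your own. Each camera call takes 0.05 s, during which the arm holds its last target.

TASK

Put the bench grooving machine into third gear: with the fingertips push the black gear lever along its slot to the crossbar of the H-shaped gate, across to the right, and then forward, away from the operator's side, until it is fully home in the third slot. Only push the lever, never pinch or grip it or force it against the gate; do not run it into the fourth slot, and leave the glue bottle, the card house and the steel weight where they stand. Finish with the hand clear of everything.

Things in the scene. Friction and masses are not known exactly. Their poses are not given: they have to be found in the camera images.
- gearbox: fixed grooving machine's gearbox, grey, 170 (x) by 160 (y) mm, its steel gate plate 95 mm above the table. Origin on the table under the gearbox's middle; +x = forward, away from the operator on the robot's side; +y = operator's left; z up. Turned up to 0.4 rad either way. Behind it (x 85 to 305, y within 156 mm) a green bed with roller and cheeks up to 100 mm high
- gate (a point): middle of the H-shaped opening, on top of the gate plate, 95 mm over the gearbox origin (same axes). Two lanes along x, left (+y) and right (-y), and a crossbar along y joining their middles. Slots, with 1 to 4 tiny brass pips beside them: first = forward left, second = rear left, THIRD = FORWARD RIGHT, fourth = rear right
- crossing (a point): middle of the crossbar at handle height, 157.5 mm over the gearbox origin: where the handle's centre would be with the lever upright. Fixed tongues, 14 mm wide with rounded ends, part left slots from right ones and block the 10 mm stem: it passes across only with joint forward within about 0.035 rad of 0 (4.6 mm at the handle; rounded ends centre it a little)
- grip (a point): centre of the lever's handle: black upright square bar with rounded edges, 28 by 28 mm, 55 mm tall, 35 mm above the plate when upright. The lever tilts about a pivot 25 mm above the gearbox origin, 132.5 mm below this point. In the lanes it is 28 mm left or right of the middle; fully home in a slot, 36 mm forward or back (tilting lowers it by up to 8 mm). Axes tilt with the lever
- forward (a joint): lever's tilt forward/back, rad: 0 = over the crossbar, +0.278 = fully home in a forward slot (first or third), -0.278 = fully back in a rear slot (second or fourth). Hard stops. Dry friction, no spring: about 2 N at the handle moves it, and it stays where left. Starts anywhere along the left lane, from first slot to second
- across (a joint): lever's tilt left/right, rad: -0.21 = left lane (first and second slot), +0.21 = right lane (third and fourth), 0 = middle of the crossbar. Hard stops; same friction. Starts in the left lane
- grip_left: the left (+y) face of the black handle (invisible marker: origin 10 mm from the handle's centre line on that side, at mid-height of the handle; it moves with the lever, axes as the lever's)
- grip_right: the right (-y) face of the black handle (invisible marker: origin 10 mm from the handle's centre line on that side, at mid-height of the handle; it moves with the lever, axes as the lever's)
- grip_far: the forward (+x) face of the black handle (invisible marker: origin 10 mm from the handle's centre line on that side, at mid-height of the handle; it moves with the lever, axes as the lever's)
- grip_near: the rear (-x, operator's) face of the black handle (invisible marker: origin 10 mm from the handle's centre line on that side, at mid-height of the handle; it moves with the lever, axes as the lever's)
- glue_center (a point): centre of a loose white glue bottle, 48 mm across and 110 mm tall, upright on the table beside the gearbox: leave alone
- house_center (a point): centre of a loose beige card house model, 55 by 45 mm and 95 mm tall, on the table beside the gearbox: leave alone
- weight_center (a point): centre of a loose steel weight with a small knob on top, 44 mm across and 56 mm tall, on the table beside the gearbox: leave alone

How it is judged:
By the outcome, as a careful person would: the job done as asked, in the order asked, and still so for the second after the job is handed in, with the robot touching nothing.
It also fails if it takes over 64 s, if anything falls off the work surface, if the arm or the gripper's body presses on something with over 40 N, if the wrist force passes 120 N, or if a joint passes its speed limit or range.

## Working session

There is one attempt and no reset: what is moved stays moved. The work goes in short steps, Python scripts to look and compute and a tool call to move; the robot and the scene stay as the last step left them, time stands still between calls to the robot, and variables do not carry over. Pictures are saved under pics/ and viewed, and the job is handed in when it is done.

Besides the shell and the picture viewer there is one more tool, called after "Call:" as name([rows], argument=value, ...), one row to a line, values as JSON. apply_moves: Moves the arm, as the interface text tells. Its arguments: {"type":"object","properties":{"targets":{"type":"array","items":{"type":"array","items":{"type":"number"}}},"squeeze":{"type":"number"}},"required":["targets"]}

```bash
mkdir -p pics; python3 - <<'E'
from station import *
import cv2,numpy as np
for n in("top","side"):
    p,d=camera(n); cv2.imwrite(f"pics/{n}0.png",p[:,:,::-1]); np.savez(f"{n}0.npz",p=p,d=d)
    i=camera_info(n); print(n,i["fovy"],i["cx"],i["cy"],np.round(i["T"],3).tolist())
print(observe())
E
```

```text
top 53.94174538140322 320.8713289123507 239.1995245999114 [[-0.021, -0.992, 0.121, 0.461], [-1.0, 0.022, 0.008, -0.005], [-0.01, -0.121, -0.993, 1.006], [0.0, 0.0, 0.0, 1.0]]
side 56.31850881032647 323.2239776983681 235.14276715548348 [[-0.694, -0.565, 0.446, 0.186], [-0.72, 0.542, -0.434, 0.396], [0.004, -0.622, -0.783, 0.801], [0.0, 0.0, 0.0, 1.0]]
{'time_s': 0.1, 'q': array([ 1.10981654,  0.33382825,  0.0398763 ,  1.4661475 , -0.01340022,
        1.34329485, -0.05850868]), 'qd': array([-0.00048381, -0.00216914,  0.00109606, -0.00175973, -0.00028874,
        0.00030957, -0.00090622]), 'effort': array([ 3.68089924e-03, -6.57805181e+01,  1.33954637e+00, -4.04705250e+01,
       -5.96765103e-02,  4.09380184e-02,  7.69825897e-05]), 'position': array([ 0.22989212, -0.60755372,  0.2217733 ]), 'tcp_rot': array([-3.61372116e-04,  8.22773885e-01, -5.68368398e-01, -6.06501279e-04]), 'force': array([0.41840654, 0.65462153, 0.14770839]), 'wrist_torque': array([ 0.04775575,  0.01698279, -0.02345567]), 'opening': 1.0006145908086832}
```

View pics/top0.png

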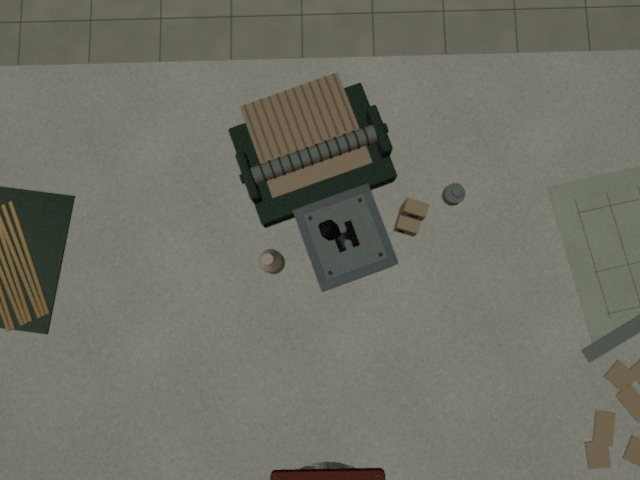

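View pics/side0.png

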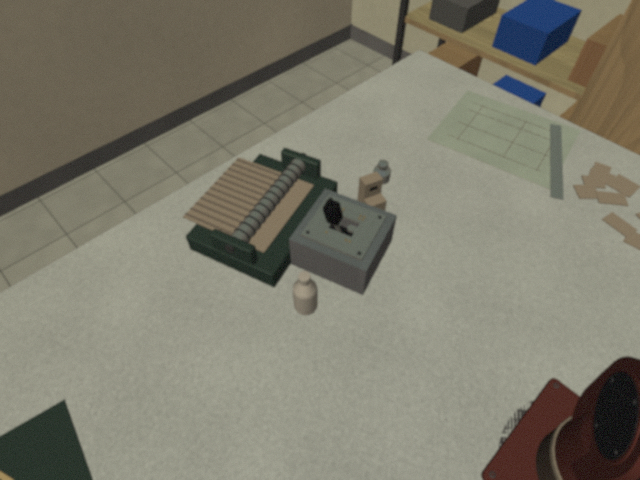

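The top view shows the gearbox plate around (345,238), with its handle at (330,231), left and forward. The bottle is at (271,261), the house at (411,216) and the weight at (454,194). In the side view the handle is at (333,211). Next I'll measure these positions.

```bash
cat > h.py <<'E'
import numpy as np,cv2
from station import *
def K(n):
    i=camera_info(n); f=240/np.tan(np.radians(i["fovy"]/2)); return f,i["cx"],i["cy"],np.array(i["T"])
def cloud(n,d):
    f,cx,cy,T=K(n); v,u=np.mgrid[:480,:640]
    P=np.stack([(u-cx)/f*d,(v-cy)/f*d,d],-1); return P@T[:3,:3].T+T[:3,3]
def ray(n,uv,z):
    f,cx,cy,T=K(n); r=T[:3,:3]@np.array([(uv[0]-cx)/f,(uv[1]-cy)/f,1]); return T[:3,3]+r*(z-T[2,3])/r[2]
def proj(n,X):
    f,cx,cy,T=K(n); c=T[:3,:3].T@(np.array(X)-T[:3,3]); return c[:2]/c[2]*f+[cx,cy]
E
python3 - <<'E'
from h import *
z=np.load("top0.npz");p,d=z["p"],z["d"];W=cloud("top",d)
u0=slice(180,300);
m=np.zeros((480,640),np.uint8)
sub=(W[...,2]>0.085)&(W[...,2]<0.105)&(d>0); m[180:300,285:405]=sub[180:300,285:405]
hsv=cv2.cvtColor(p,cv2.COLOR_RGB2HSV)
print(p[270,340],p[225,380],p[200,270],p[230,328],p[100,300])
m2=m*(p[...,2]>70).astype(np.uint8)
cv2.imwrite("pics/m.png",cv2.resize(np.hstack([m[170:310,280:410],m2[170:310,280:410]])*255,None,fx=3,fy=3))
for mm in(m,m2):
  n,l,s,c=cv2.connectedComponentsWithStats(mm);k=1+s[1:,4].argmax()
  cs,_=cv2.findContours((l==k).astype(np.uint8),0,2);c=max(cs,key=cv2.contourArea)
  Q=np.array([ray("top",q[0],0.095)[:2] for q in c],np.float32); print(cv2.minAreaRect(Q*1000))
print("plate z",np.median(W[260:275,335:350,2]), "table",np.median(W[350:400,300:340,2]))
h=(W[...,2]>0.112)&(d>0)&(p.max(-1)<60);h[:180]=0;h[300:]=0;h[:,:300]=0;h[:,390:]=0
vs,us=np.nonzero(h);print(len(vs));print(W[h].min(0),W[h].max(0),np.median(W[h],0)); print(np.round(np.percentile(W[h][:,2],[5,25,50,75,95]),4))
t=h&(W[...,2]>0.165);print("top face",W[t].mean(0),t.sum(),np.argwhere(t).mean(0))
big=cv2.resize(p[170:310,220:480],None,fx=3,fy=3,interpolation=2);cv2.imwrite("pics/z.png",np.clip(big[:,:,::-1].astype(float)*2,0,255))
E
```

```text
[80 85 83] [67 74 72] [31 41 29] [22 20 18] [110  99  75]
((576.854736328125, -44.10456848144531), (168.92507934570312, 158.9635467529297), 18.752695083618164)
((576.482421875, -44.23097229003906), (168.13870239257812, 158.9635467529297), 18.752695083618164)
plate z 0.09495822913308405 table -6.652144664975879e-05
326
[ 0.56536125 -0.03262368  0.13385199] [0.59692301 0.00568765 0.18529176] [ 0.57868498 -0.01369128  0.17852168]
[0.1428 0.1675 0.1785 0.181  0.1831]
top face [ 0.58082296 -0.01078599  0.1789288 ] 251 [228.61354582 327.31474104][ WARN:0@2.153] global loadsave.cpp:1063 imwrite_ Unsupported depth image for selected encoder is fallbacked to CV_8U.
```

View pics/z.png

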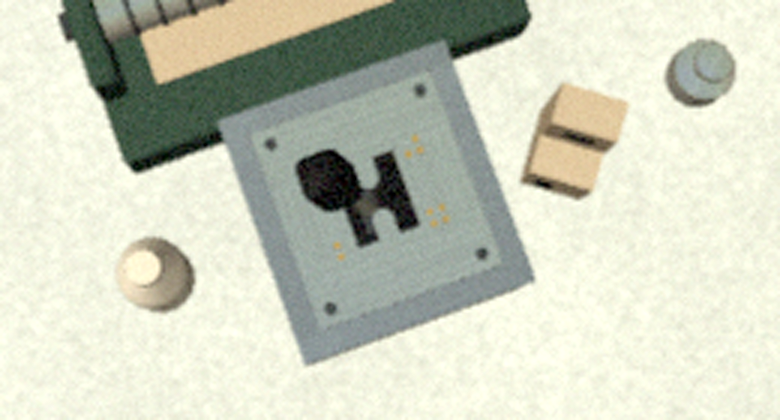

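View pics/m.png

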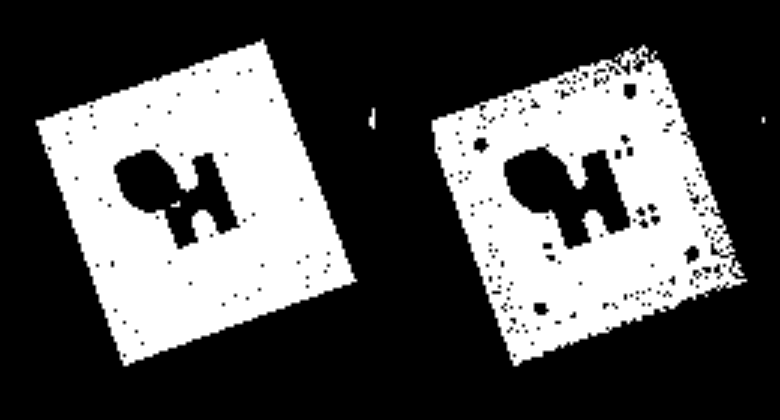

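```bash
cat >> h.py <<'E'
C=np.array([0.5768,-0.0442]);YAW=np.radians(18.75)
R=np.array([[np.cos(YAW),-np.sin(YAW)],[np.sin(YAW),np.cos(YAW)]])
def loc(W): W=np.asarray(W); return np.concatenate([(W[...,:2]-C)@R,W[...,2:]],-1)
def wld(l): l=np.asarray(l,float); return np.concatenate([l[...,:2]@R.T+C,l[...,2:]],-1)
def lever(n,p,d):
    L=loc(cloud(n,d)); m=(d>0)&(p.max(-1)<60)&(L[...,2]>.125)&(L[...,2]<.2)&(abs(L[...,0])<.08)&(abs(L[...,1])<.07)
    m=cv2.morphologyEx(m.astype(np.uint8),cv2.MORPH_OPEN,np.ones((2,2)))>0
    Q=L[m]; top=Q[Q[:,2]>np.percentile(Q[:,2],98)-.009]
    e=lambda a:(np.percentile(a,2),np.percentile(a,98))
    print(n,m.sum(),"all x",np.round(e(Q[:,0]),4),"y",np.round(e(Q[:,1]),4),"z",np.round(e(Q[:,2]),4))
    mid=[sum(e(top[:,0]))/2,sum(e(top[:,1]))/2,np.median(top[:,2])]
    print("  topface mid",np.round(mid,4),"x",np.round(e(top[:,0]),4),"fwd",round(np.arctan2(mid[0],mid[2]-.025),3),"across",round(-np.arctan2(mid[1],mid[2]-.025),3))
    return Q
E
python3 - <<'E'
from h import *
for n in("top","side"):
    z=np.load(n+"0.npz"); lever(n,z["p"],z["d"])
print(ray("top",(346.7,236.7),.095),loc(ray("top",(346.7,236.7),.095)))
z=np.load("side0.npz");W=cloud("side",z["d"]);L=loc(W);m=(abs(L[...,2]-.095)<.006)&(abs(L[...,0])<.1)&(abs(L[...,1])<.1);print("side plate",L[m].min(0),L[m].max(0),np.median(L[m],0))
for nm,uv,zz in(("glue",(267,258),.11),("house",(416,208),.09),("weight",(455,190),.05)):print(nm,ray("top",uv,zz),loc(ray("top",uv,zz)))
for lx in(.060,):print(wld([lx,.028,.24]))
E
```

```text
top 326 all x [-0.0014  0.0258] y [0.0061 0.0425] z [0.0766 0.1839]
  topface mid [0.0145 0.0306 0.1805] x [0.0029 0.0261] fwd 0.093 across -0.194
side 375 all x [-0.0012  0.0249] y [-0.0148  0.0441] z [0.0916 0.1815]
  topface mid [0.0135 0.0335 0.1781] x [0.0023 0.0247] fwd 0.088 across -0.215
[ 0.57623831 -0.04871378  0.095     ] [-0.00198278 -0.00409368  0.095     ]
side plate [-0.0842347  -0.07952127  0.08900496] [0.08481932 0.08139903 0.09970877] [-0.01256733  0.01492272  0.09325437]
glue [0.53670811 0.10504478 0.11      ] [0.01000895 0.15421149 0.11      ]
house [ 0.63085105 -0.18686891  0.09      ] [ 0.00532315 -0.15247163  0.09      ]
weight [ 0.67414854 -0.27676489  0.05      ] [ 0.01742673 -0.25151436  0.05      ]
[0.6246155  0.00160041 0.24      ]
```

Call:
apply_moves([
  [0, 0, 2.0, 0, 0, -2, 0],
  [3.2, 5, 0, 0, 0, 0, 0],
  [3.2, 5, 0, 0, 0, 0, 0],
  [3.2, 5, 0, 0, 0, 0, 0],
  [3.2, 5, 0, 0, 0, 0, 0],
])

```text
time_s: 0.72
position: [0.3559, -0.4045, 0.239]
tcp_rot: [-0.0, 0.81, -0.587, -0.003]
force: [0.7, 0.1, 0.2]
opening: 0.514
```

Call:
apply_moves([
  [3.2, 5, 0, 0, 0, 0, 0],
  [3.2, 5, 0, 0, 0, 0, 0],
  [3.2, 5, 0, 0, 0, 0, 0],
  [3.2, 5, 0, 0, 0, 0, 0],
  [3.2, 5, 0, 0, 0, 0, 0],
])

```text
time_s: 1.35
position: [0.5189, -0.1453, 0.2383]
tcp_rot: [0.0, 0.809, -0.587, -0.003]
force: [0.6, -1.3, 0.1]
opening: 0.019
```

Call:
apply_moves([
  [3.2, 4.6, 0, 0, 0, 0.6, 0],
  [3.2, 4.6, 0, 0, 0, 0, 0],
  [3, 4.2, 0, 0, 0, 0, 0],
  [1.2, 1.3, 0, 0, 0, 0, 0],
  [0, 0, 0, 0, 0, 0, 0],
])

```text
time_s: 1.98
position: [0.6275, 0.0115, 0.2362]
tcp_rot: [0.0, 0.814, -0.58, -0.005]
force: [0.5, -1.1, 1.1]
opening: 0.005
```

```bash
cat > st.py <<'E'
from h import *
o=observe();P=o["position"];q=o["tcp_rot"]
print(o["time_s"],"world",np.round(P,4),"local",np.round(loc(P),4),"tool x deg",np.degrees(2*np.arctan2(q[2],q[1]))%180,"F local",np.round(np.r_[o["force"][:2]@R,o["force"][2]],2),np.round(q,3))
E
python3 st.py
```

```text
1.975 world [0.6275 0.0115 0.2362] local [0.0659 0.0365 0.2362] tool x deg 109.05827152737811 F local [ 0.14 -1.26  1.06] [ 0.     0.814 -0.58  -0.005]
```

Call:
apply_moves([
  [0.3, -0.85, -3, 0, 0, 0, 0],
  [0, 0, -3, 0, 0, 0, 0],
  [0, 0, -2.9, 0, 0, 0, 0],
  [0, 0, 0, 0, 0, 0, 0],
])

```text
time_s: 2.48
position: [0.6281, -0.0058, 0.1454]
tcp_rot: [0.002, 0.812, -0.584, -0.004]
force: [0.1, -0.3, 0.6]
opening: 0.008
```

```bash
python3 st.py; python3 - <<'E'
from h import *
for n in("top","side"):
    p,d=camera(n); np.savez(f"{n}1.npz",p=p,d=d)
    u,v=proj(n,wld([.02,.02,.15])).astype(int)
    cv2.imwrite(f"pics/{n}1.png",np.clip(cv2.resize(p[max(v-70,0):v+70,max(u-90,0):u+90,::-1],None,fx=4,fy=4,interpolation=2)*1.8,0,255).astype(np.uint8))
E
```

```text
2.475 world [ 0.6281 -0.0058  0.1454] local [0.0609 0.0198 0.1454] tool x deg 108.58636690238761 F local [ 0.02 -0.32  0.58] [ 0.002  0.812 -0.584 -0.004]
```

View pics/side1.png

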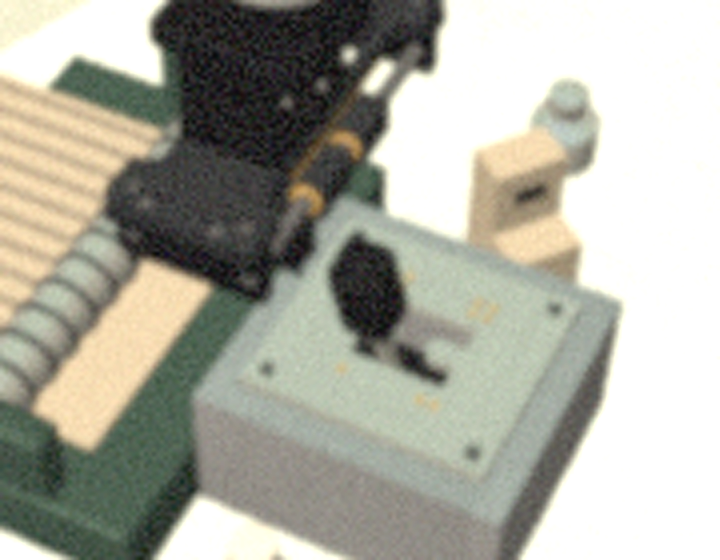

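View pics/top1.png

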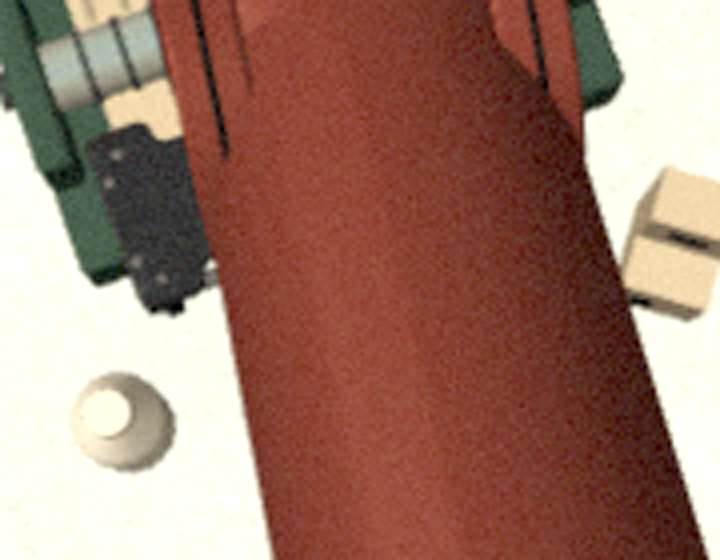

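Call:
apply_moves([
  [-0.15, 0.5, 0, 0, 0, 0, 0],
  [-0.5, -0.2, 0, 0, 0, 0, 0],
  [-0.5, -0.2, 0, 0, 0, 0, 0],
  [-0.3, -0.1, 0, 0, 0, 0, 0],
  [0, 0, 0, 0, 0, 0, 0],
])

```text
time_s: 3.2
position: [0.6161, -0.0053, 0.1527]
tcp_rot: [-0.001, 0.812, -0.584, 0.0]
force: [0.2, 0.2, 0.3]
opening: 0.004
```

```bash
python3 st.py; cat > side.py <<'E'
from h import *
import sys
k=sys.argv[1]
p,d=camera("side"); np.savez(f"side{k}.npz",p=p,d=d); lever("side",p,d)
u,v=proj("side",wld([.02,.0,.15])).astype(int)
cv2.imwrite(f"pics/side{k}.png",np.clip(cv2.resize(p[v-60:v+60,u-70:u+70,::-1],None,fx=5,fy=5,interpolation=2)*2.2,0,255).astype(np.uint8))
E
python3 side.py 2
```

```text
3.2 world [ 0.6161 -0.0053  0.1527] local [0.0497 0.0242 0.1527] tool x deg 108.59353060310569 F local [0.26 0.15 0.25] [-0.001  0.812 -0.584  0.   ]
side 429 all x [-0.0014  0.0442] y [-0.0011  0.0443] z [0.0936 0.1811]
  topface mid [0.0199 0.0331 0.1781] x [0.0023 0.0375] fwd 0.129 across -0.213
```

View pics/side2.png

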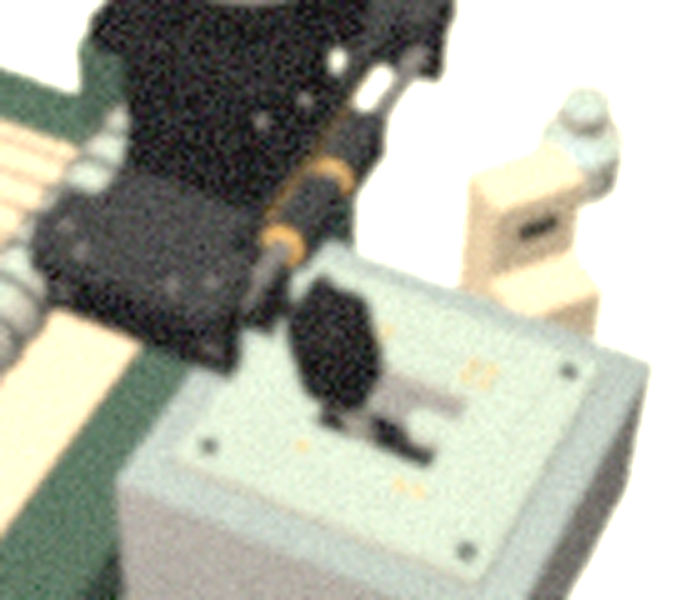

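Call:
apply_moves([
  [-0.3, -0.1, -0.3, 0, 0, 0, 0],
  [-0.3, -0.1, -0.3, 0, 0, 0, 0],
  [-0.2, -0.1, 0, 0, 0, 0, 0],
  [0, 0, 0, 0, 0, 0, 0],
])

```text
time_s: 3.75
position: [0.6079, -0.008, 0.146]
tcp_rot: [-0.001, 0.812, -0.583, 0.0]
force: [1.6, 0.5, -0.3]
opening: 0.005
```

```bash
python3 st.py
```

```text
3.75 world [ 0.6079 -0.008   0.146 ] local [0.0411 0.0242 0.146 ] tool x deg 108.61270489374027 F local [ 1.66 -0.06 -0.26] [-0.001  0.812 -0.583  0.   ]
```

Call:
apply_moves([
  [-0.25, -0.1, 0, 0, 0, 0, 0],
  [-0.25, -0.1, 0, 0, 0, 0, 0],
  [-0.2, -0.05, 0, 0, 0, 0, 0],
  [0, 0, 0, 0, 0, 0, 0],
])

```text
time_s: 4.25
position: [0.6012, -0.0103, 0.1467]
tcp_rot: [-0.002, 0.812, -0.583, 0.001]
force: [1.4, 1.8, 0.3]
opening: 0.007
```

```bash
python3 st.py;python3 side.py 3
```

```text
4.25 world [ 0.6012 -0.0103  0.1467] local [0.034  0.0243 0.1467] tool x deg 108.63142872280427 F local [1.9  1.2  0.29] [-0.002  0.812 -0.583  0.001]
side 364 all x [-0.0069  0.0289] y [-0.0659  0.0444] z [0.0225 0.1812]
  topface mid [0.0064 0.034  0.178 ] x [-0.005   0.0177] fwd 0.042 across -0.219
```

View pics/side3.png

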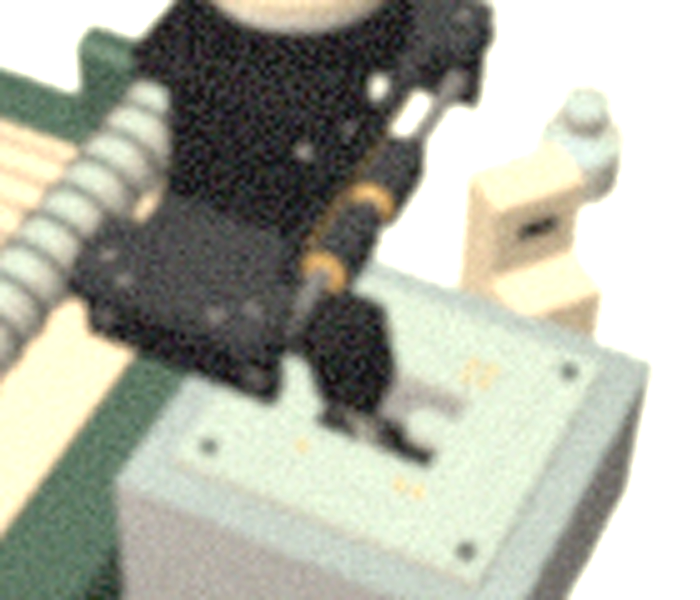

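Call:
apply_moves([
  [-0.25, -0.1, 0, 0, 0, 0, 0],
  [-0.25, -0.1, 0, 0, 0, 0, 0],
  [-0.15, -0.05, 0, 0, 0, 0, 0],
  [0, 0, 0, 0, 0, 0, 0],
])

```text
time_s: 4.8
position: [0.5943, -0.0129, 0.1467]
tcp_rot: [-0.002, 0.812, -0.583, 0.001]
force: [1.1, 0.5, -0.1]
opening: 0.003
```

```bash
python3 st.py;python3 side.py 4
```

```text
4.8 world [ 0.5943 -0.0129  0.1467] local [0.0266 0.024  0.1467] tool x deg 108.63049790181167 F local [ 1.17  0.14 -0.1 ] [-0.002  0.812 -0.583  0.001]
side 343 all x [-0.0126  0.0245] y [-0.0639  0.0446] z [0.0162 0.1815]
  topface mid [-0.0014  0.0344  0.1783] x [-0.0122  0.0094] fwd -0.009 across -0.221
```

View pics/side4.png

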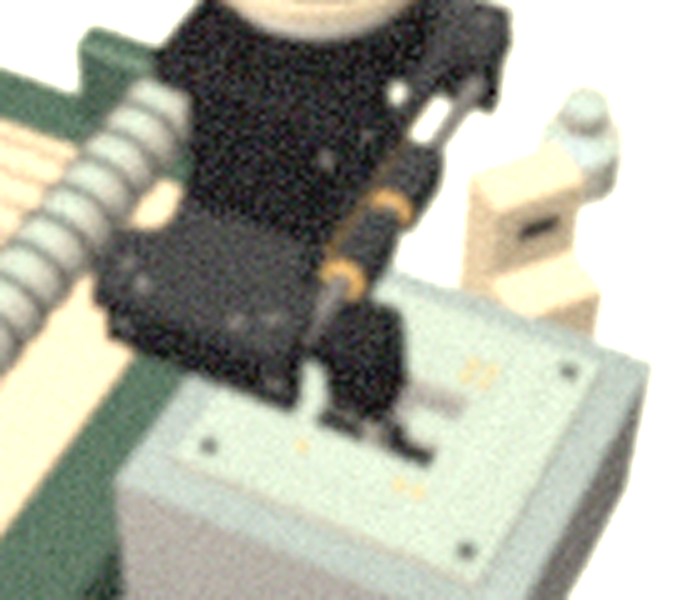

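Call:
apply_moves([
  [2.8, 1.0, 0, 0, 0, 0, 0],
  [-1.0, 2.9, 0, 0, 0, 0, 0],
  [-1.0, 2.9, 0, 0, 0, 0, 0],
  [0, 0, 0, 0, 0, 0, 0],
])

```text
time_s: 5.35
position: [0.6013, 0.0551, 0.1453]
tcp_rot: [-0.0, 0.812, -0.584, -0.0]
force: [0.2, 0.4, 0.2]
opening: 0.006
```

```bash
python3 st.py;python3 side.py 5
```

```text
5.35 world [0.6013 0.0551 0.1453] local [0.0551 0.0862 0.1453] tool x deg 108.51394514025444 F local [0.32 0.31 0.24] [-0.     0.812 -0.584 -0.   ]
side 348 all x [-0.0126  0.0221] y [-0.0634  0.0448] z [0.0257 0.182 ]
  topface mid [-0.001   0.0343  0.1788] x [-0.0121  0.0102] fwd -0.006 across -0.219
```

Call:
apply_moves([
  [-2.6, -0.9, 0, 0, 0, 0, 0],
  [-2.6, -0.9, 0, 0, 0, 0, 0],
  [0, 0, 0, 0, 0, 0, 0],
])

```text
time_s: 5.78
position: [0.5488, 0.0308, 0.1445]
tcp_rot: [0.001, 0.81, -0.587, 0.0]
force: [-0.2, -0.0, 0.9]
opening: 0.005
```

```bash
python3 st.py
```

```text
5.775 world [0.5488 0.0308 0.1445] local [-0.0024  0.08    0.1445] tool x deg 108.16915740626139 F local [-0.22  0.05  0.88] [ 0.001  0.81  -0.587  0.   ]
```

Call:
apply_moves([
  [0.5, -0.65, 0, 0, 0, 0.6, 0],
  [0.25, -0.7, 0, 0, 0, 0, 0],
  [0.2, -0.6, 0, 0, 0, 0, 0],
  [0.15, -0.4, 0, 0, 0, 0, 0],
  [0, 0, 0, 0, 0, 0, 0],
])

```text
time_s: 6.4
position: [0.5628, 0.005, 0.1445]
tcp_rot: [0.001, 0.813, -0.583, 0.0]
force: [-0.1, 0.1, 0.1]
opening: 0.006
```

```bash
python3 st.py;python3 side.py 6
```

```text
6.4 world [0.5628 0.005  0.1445] local [0.0026 0.0511 0.1445] tool x deg 108.72385139399769 F local [-0.02  0.16  0.07] [ 0.001  0.813 -0.583  0.   ]
side 69 all x [-0.0124  0.039 ] y [-0.0669  0.0604] z [0.0019 0.1537]
  topface mid [-0.0081  0.0462  0.1482] x [-0.0094 -0.0067] fwd -0.065 across -0.359
```

View pics/side6.png

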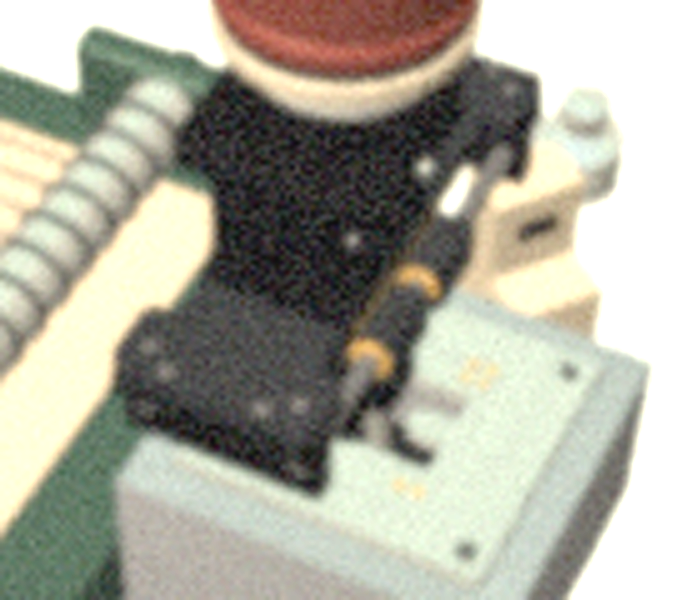

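Call:
apply_moves([
  [0.15, -0.4, 0, 0, 0, 0, 0],
  [0.15, -0.4, 0, 0, 0, 0, 0],
  [0, 0, 0, 0, 0, 0, 0],
])

```text
time_s: 6.82
position: [0.5659, -0.0026, 0.1447]
tcp_rot: [0.001, 0.813, -0.582, 0.0]
force: [-0.5, 0.7, 0.6]
opening: 0.003
```

```bash
python3 st.py
```

```text
6.825 world [ 0.5659 -0.0026  0.1447] local [0.0031 0.0428 0.1447] tool x deg 108.80154920865576 F local [-0.26  0.81  0.57] [ 0.001  0.813 -0.582  0.   ]
```

Call:
apply_moves([
  [0.15, -0.4, 0, 0, 0, 0, 0],
  [0.15, -0.4, 0, 0, 0, 0, 0],
])

```text
time_s: 7.08
position: [0.569, -0.0107, 0.1448]
tcp_rot: [0.001, 0.813, -0.582, 0.0]
force: [-1.2, 1.5, 1.6]
opening: 0.007
```

```bash
python3 st.py;python3 side.py 7
```

```text
7.075 world [ 0.569  -0.0107  0.1448] local [0.0034 0.0343 0.1448] tool x deg 108.83700121493195 F local [-0.68  1.82  1.64] [ 0.001  0.813 -0.582  0.   ]
side 72 all x [-0.0128  0.0209] y [-0.0661  0.0425] z [0.0287 0.1552]
  topface mid [-0.0087  0.0283  0.1501] x [-0.0116 -0.0057] fwd -0.069 across -0.222
```

View pics/side7.png

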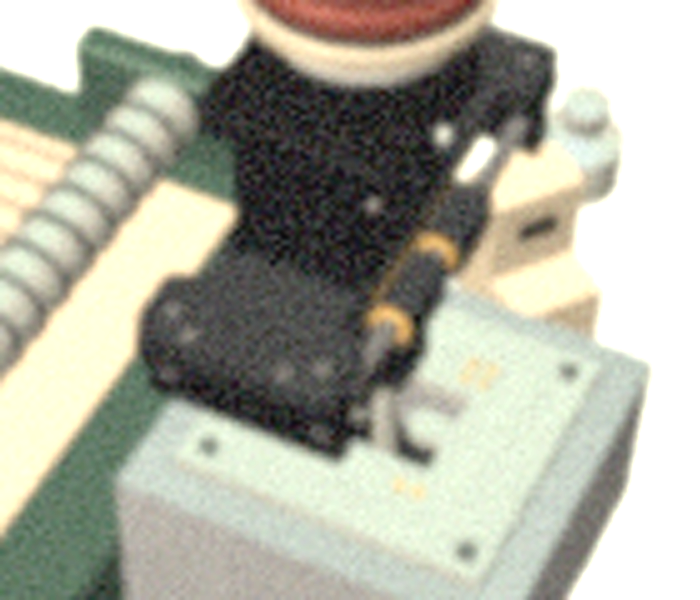

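Call:
apply_moves([
  [0.1, -0.4, 0, 0, 0, 0, 0],
  [0.15, -0.45, 0, 0, 0, 0, 0],
  [0.15, -0.45, 0, 0, 0, 0, 0],
])

```text
time_s: 7.5
position: [0.5736, -0.0252, 0.1448]
tcp_rot: [0.001, 0.813, -0.582, 0.0]
force: [0.1, 1.1, 1.7]
opening: 0.006
```

```bash
python3 st.py
```

```text
7.5 world [ 0.5736 -0.0252  0.1448] local [0.0031 0.019  0.1448] tool x deg 108.80650219238578 F local [0.39 0.99 1.67] [ 0.001  0.813 -0.582  0.   ]
```

Call:
apply_moves([
  [0.15, -0.4, 0, 0, 0, 0, 0],
  [0.15, -0.4, 0, 0, 0, 0, 0],
])

```text
time_s: 7.75
position: [0.5768, -0.034, 0.1448]
tcp_rot: [0.001, 0.813, -0.582, 0.0]
force: [0.2, 1.1, 1.2]
opening: 0.007
```

```bash
python3 st.py;python3 side.py 8
```

```text
7.75 world [ 0.5768 -0.034   0.1448] local [0.0032 0.0096 0.1448] tool x deg 108.78507344218917 F local [0.52 1.   1.19] [ 0.001  0.813 -0.582  0.   ]
side 72 all x [-0.0127  0.0006] y [-0.025   0.0171] z [0.1046 0.1588]
  topface mid [-0.0098  0.0041  0.1542] x [-0.0127 -0.0069] fwd -0.076 across -0.031
```

View pics/side8.png

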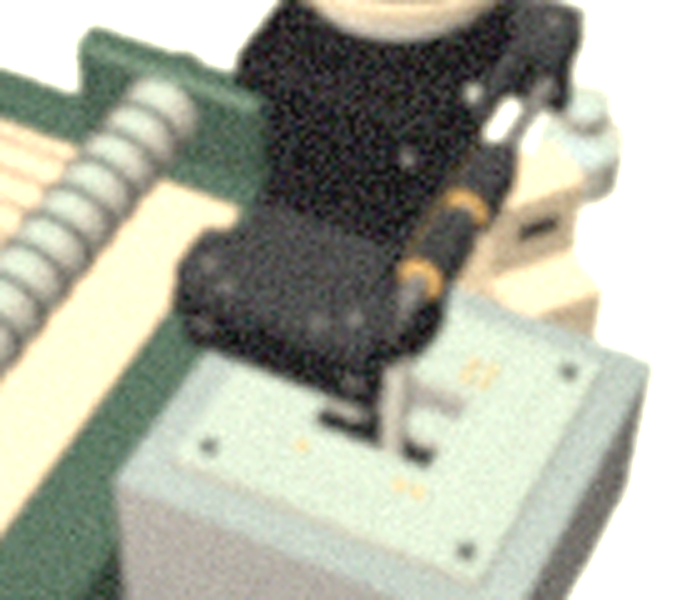

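```bash
python3 - <<'E'
from h import *
u,v=proj("side",wld([.02,.0,.15])).astype(int)
f=lambda l:np.round((proj("side",wld(l))-[u-70,v-60])*5)
for l in([.0032,.0096,.1448],[.0032,.0096,.1648],[0,.02,.095],[0,-.02,.095],[0,.028,.095],[0,0,.095],[.0,-.0,.12],[.0,-.0,.15],[0,-.02,.12],[-.014,-.03,.13],[-.014,0,.13]):print(l,f(l))
E
```

```text
[0.0032, 0.0096, 0.1448] [379. 342.]
[0.0032, 0.0096, 0.1648] [380. 308.]
[0, 0.02, 0.095] [370. 444.]
[0, -0.02, 0.095] [412. 377.]
[0, 0.028, 0.095] [361. 458.]
[0, 0, 0.095] [392. 410.]
[0.0, -0.0, 0.12] [394. 370.]
[0.0, -0.0, 0.15] [397. 320.]
[0, -0.02, 0.12] [415. 337.]
[-0.014, -0.03, 0.13] [459. 316.]
[-0.014, 0, 0.13] [427. 366.]
```

Call:
apply_moves([
  [0.1, -0.4, 0, 0, 0, 0, 0],
  [0.1, -0.4, 0, 0, 0, 0, 0],
])

```text
time_s: 8.05
position: [0.5791, -0.0427, 0.1445]
tcp_rot: [0.001, 0.813, -0.582, 0.0]
force: [0.5, 1.5, 0.2]
opening: 0.003
```

```bash
python3 st.py;python3 side.py 9
```

```text
8.05 world [ 0.5791 -0.0427  0.1445] local [0.0026 0.0007 0.1445] tool x deg 108.77865130884108 F local [0.96 1.29 0.16] [ 0.001  0.813 -0.582  0.   ]
side 75 all x [-0.0126  0.0016] y [-0.0614  0.0097] z [0.0913 0.1573]
  topface mid [-0.0096 -0.0042  0.1515] x [-0.0121 -0.0071] fwd -0.076 across 0.033
```

View pics/side9.png

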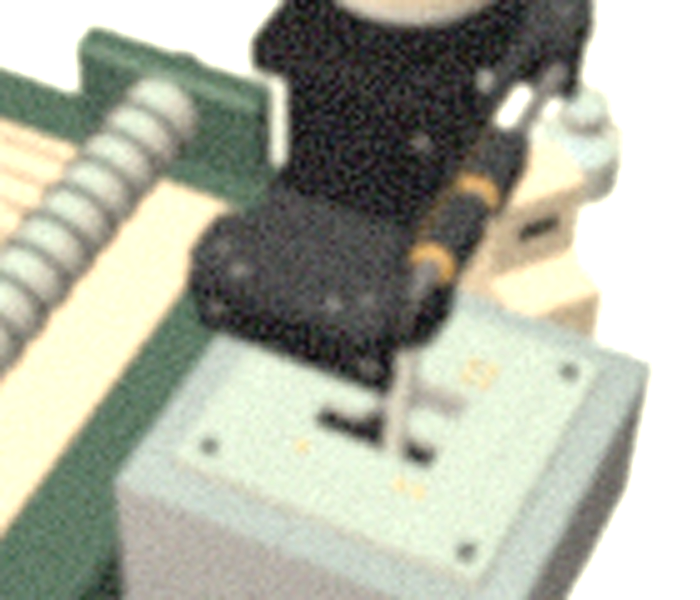

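Call:
apply_moves([
  [0.1, -0.3, 0, 0, 0, 0, 0],
  [0.1, -0.3, 0, 0, 0, 0, 0],
])

```text
time_s: 8.35
position: [0.5809, -0.0488, 0.1442]
tcp_rot: [0.0, 0.813, -0.582, -0.0]
force: [-1.5, 6.7, -0.0]
opening: 0.003
```

```bash
python3 st.py
```

```text
8.35 world [ 0.5809 -0.0488  0.1442] local [ 0.0024 -0.0057  0.1442] tool x deg 108.7817925377457 F local [ 0.75  6.81 -0.02] [ 0.     0.813 -0.582 -0.   ]
```

Call:
apply_moves([
  [-0.6, 1.8, 0, 0, 0, 0, 0],
  [-1, 3.0, 0, 0, 0, 0, 0],
  [2.5, 0.9, 2, 0, 0, 0, 0],
  [2.5, 0.9, 2, 0, 0, 0, 0],
  [0, 0, 0, 0, 0, 0, 0],
])

```text
time_s: 8.98
position: [0.6126, 0.0222, 0.1848]
tcp_rot: [0.002, 0.813, -0.582, -0.0]
force: [0.6, -0.0, -0.0]
opening: 0.004
```

```bash
python3 st.py;python3 side.py 10
```

```text
8.975 world [0.6126 0.0222 0.1848] local [0.0552 0.0513 0.1848] tool x deg 108.84372379429281 F local [ 0.6  -0.23 -0.  ] [ 0.002  0.813 -0.582 -0.   ]
side 424 all x [-0.0124  0.1037] y [-0.0694  0.0604] z [0.0489 0.1927]
  topface mid [0.0492 0.052  0.1896] x [0.0436 0.0549] fwd 0.291 across -0.306
```

View pics/side10.png

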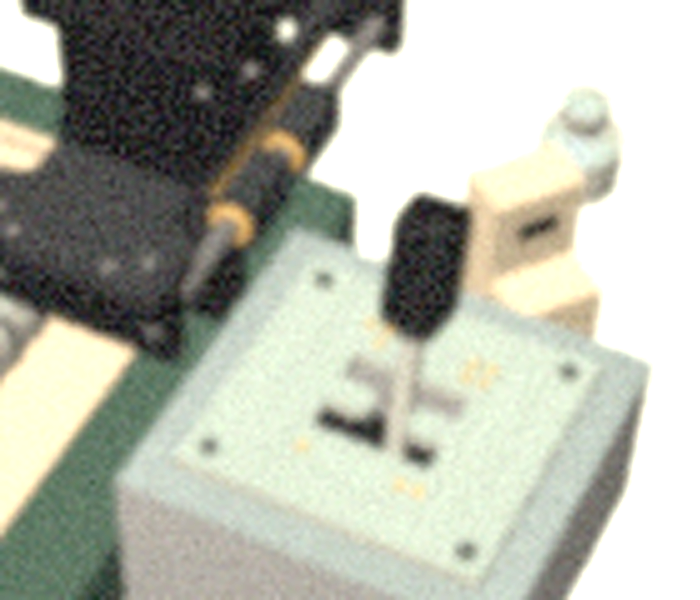

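Lever in the side view: handle at (430,265), leaning right with the stem at the right lane. I'll measure it with a tighter mask.

```bash
sed -i 's/(abs(L\[...,0\])<.08)&(abs(L\[...,1\])<.07)/(L[...,0]>XR[0])\&(L[...,0]<XR[1])\&(abs(L[...,1])<.07)/; s/^def lever/XR=[-.08,.08]\ndef lever/' h.py
python3 - <<'E'
import h
from h import *
h.XR[:]=[-.08,.035]
z=np.load("side10.npz");Q=h.lever("side",z["p"],z["d"])
L=loc(cloud("side",z["d"]));m=(L[...,2]>.14)&(L[...,2]<.2)&(abs(L[...,0])<.035)&(L[...,1]<.015)&(L[...,1]>-.07)&(z["p"].max(-1)<60)
q=L[m];print(m.sum(),np.percentile(q,[2,50,98],axis=0).round(4));t=q[q[:,2]>.172];print(np.percentile(t,[2,98],axis=0).mean(0))
E
```

```text
side 366 all x [-0.0124  0.0104] y [-0.0518 -0.0108] z [0.1032 0.1817]
  topface mid [-0.0016 -0.0288  0.179 ] x [-0.012   0.0088] fwd -0.01 across 0.185
332 [[-0.0123 -0.0385  0.1417]
 [-0.0019 -0.0191  0.1673]
 [ 0.0121 -0.0118  0.1819]]
[-0.00018952 -0.02904455  0.17761037]
```

Call:
apply_moves([
  [0, 0, 5.2, 0, 0, 0, 0],
  [-2.85, -3.6, 0, 0, 0, 0, 0],
  [-2.85, -3.6, 0, 0, 0, 0, 0],
  [-2.85, -3.6, 0, 0, 0, 0, 0],
  [0, 0, 0, 0, 0, 0, 0],
])

```text
time_s: 9.65
position: [0.5163, -0.0899, 0.2317]
tcp_rot: [0.006, 0.813, -0.583, -0.004]
force: [-0.1, 0.6, 0.3]
opening: 0.008
```

```bash
python3 st.py
```

```text
9.65 world [ 0.5163 -0.0899  0.2317] local [-0.072  -0.0239  0.2317] tool x deg 108.74008476693481 F local [0.07 0.6  0.29] [ 0.006  0.813 -0.583 -0.004]
```

Call:
apply_moves([
  [0, 0, -3, 0, 0, 0, 0],
  [0, 0, -3, 0, 0, 0, 0],
  [0, 0, -2.6, 0, 0, 0, 0],
  [0, 0, 0, 0, 0, 0, 0],
])

```text
time_s: 10.15
position: [0.5128, -0.0883, 0.1416]
tcp_rot: [0.007, 0.813, -0.583, -0.004]
force: [-0.9, -1.0, 0.2]
opening: 0.005
```

```bash
python3 st.py
```

```text
10.15 world [ 0.5128 -0.0883  0.1416] local [-0.0748 -0.0212  0.1416] tool x deg 108.69016462728366 F local [-1.16 -0.68  0.24] [ 0.007  0.813 -0.583 -0.004]
```

Call:
apply_moves([
  [1.5, 0.3, 0.2, 0, 0, 0, 0],
  [1.2, 0.3, 0, 0, 0, 0, 0],
  [0.8, 0.2, 0, 0, 0, 0, 0],
  [0.4, 0.1, 0, 0, 0, 0, 0],
  [0, 0, 0, 0, 0, 0, 0],
])

```text
time_s: 10.78
position: [0.5569, -0.0776, 0.1469]
tcp_rot: [0.006, 0.813, -0.582, -0.002]
force: [0.7, -0.4, 0.2]
opening: 0.006
```

```bash
python3 st.py
```

```text
10.775 world [ 0.5569 -0.0776  0.1469] local [-0.0296 -0.0252  0.1469] tool x deg 108.74972929281083 F local [ 0.51 -0.6   0.19] [ 0.006  0.813 -0.582 -0.002]
```

Call:
apply_moves([
  [0.5, 0.15, 0, 0, 0, 0, 0],
  [0.5, 0.15, 0, 0, 0, 0, 0],
  [0.5, 0.2, 0, 0, 0, 0, 0],
  [0.5, 0.15, 0, 0, 0, 0, 0],
])

```text
time_s: 11.28
position: [0.577, -0.0716, 0.147]
tcp_rot: [0.007, 0.812, -0.583, -0.003]
force: [-1.9, -0.0, 1.0]
opening: 0.006
```

```bash
python3 st.py
```

```text
11.275 world [ 0.577  -0.0716  0.147 ] local [-0.0086 -0.026   0.147 ] tool x deg 108.68215204048086 F local [-1.84  0.59  1.04] [ 0.007  0.812 -0.583 -0.003]
```

Call:
apply_moves([
  [0.45, 0.15, 0, 0, 0, 0, 0],
  [0.4, 0.15, 0, 0, 0, 0, 0],
])

```text
time_s: 11.52
position: [0.586, -0.0683, 0.1468]
tcp_rot: [0.007, 0.813, -0.583, -0.003]
force: [-1.9, 0.1, 0.6]
opening: 0.003
```

```bash
python3 st.py; python3 side.py 11
```

```text
11.525 world [ 0.586  -0.0683  0.1468] local [ 0.001  -0.0258  0.1468] tool x deg 108.6882773812119 F local [-1.82  0.69  0.63] [ 0.007  0.813 -0.583 -0.003]
side 15 all x [-0.0103  0.0098] y [-0.0781 -0.0168] z [0.0888 0.1578]
  topface mid [-0.0093 -0.025   0.1529] x [-0.0103 -0.0083] fwd -0.073 across 0.193
```

View pics/side11.png

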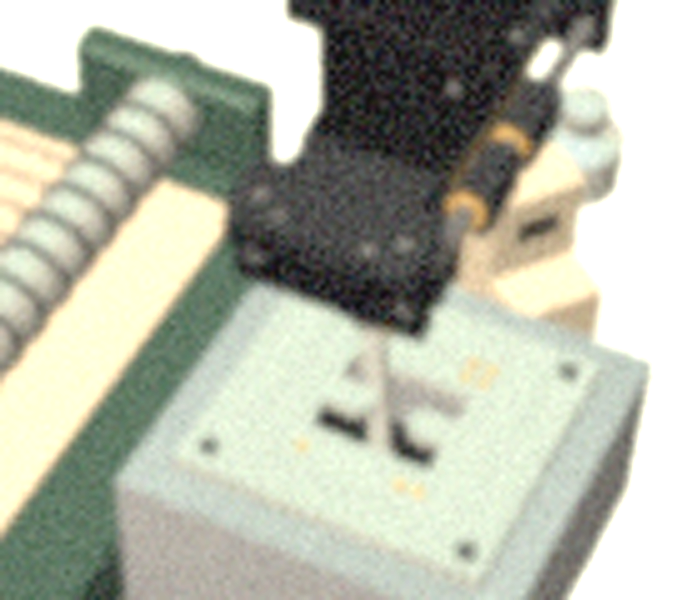

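The stem now leans forward, running from (380,440) up to (375,345), so the lever is going into the third slot. I'll keep pushing gently until it reaches the stop.

Call:
apply_moves([
  [0.35, 0.1, 0, 0, 0, 0, 0],
  [0.3, 0.1, 0, 0, 0, 0, 0],
])

```text
time_s: 11.82
position: [0.5929, -0.0659, 0.1463]
tcp_rot: [0.007, 0.813, -0.583, -0.003]
force: [-0.9, -0.2, -0.6]
opening: 0.005
```

```bash
python3 st.py
```

```text
11.825 world [ 0.5929 -0.0659  0.1463] local [ 0.0082 -0.0258  0.1463] tool x deg 108.69679757205657 F local [-0.92  0.07 -0.57] [ 0.007  0.813 -0.583 -0.003]
```

Call:
apply_moves([
  [0.2, 0.1, 0, 0, 0, 0, 0],
  [0.2, 0.05, 0, 0, 0, 0, 0],
])

```text
time_s: 12.08
position: [0.5969, -0.0645, 0.1461]
tcp_rot: [0.007, 0.813, -0.583, -0.004]
force: [-3.3, -1.1, -1.6]
opening: 0.009
```

```bash
python3 st.py
```

```text
12.075 world [ 0.5969 -0.0645  0.1461] local [ 0.0125 -0.0257  0.1461] tool x deg 108.69199885811439 F local [-3.51  0.07 -1.58] [ 0.007  0.813 -0.583 -0.004]
```

Call:
apply_moves([
  [0.15, 0.05, 0, 0, 0, 0, 0],
  [0.1, 0.05, 0, 0, 0, 0, 0],
])

```text
time_s: 12.32
position: [0.5984, -0.0639, 0.1456]
tcp_rot: [0.008, 0.812, -0.583, -0.004]
force: [-5.5, -1.4, 1.2]
opening: 0.005
```

```bash
python3 st.py
```

```text
12.325 world [ 0.5984 -0.0639  0.1456] local [ 0.0141 -0.0256  0.1456] tool x deg 108.67664578964329 F local [-5.69  0.45  1.18] [ 0.008  0.812 -0.583 -0.004]
```

Call:
apply_moves([
  [0.2, 0.05, 0, 0, 0, 0, 0],
  [0.1, 0.05, 0, 0, 0, 0, 0],
])

```text
time_s: 12.58
position: [0.5997, -0.0636, 0.1452]
tcp_rot: [0.01, 0.812, -0.583, -0.006]
force: [-6.7, -1.1, 3.0]
opening: 0.003
```

```bash
python3 st.py
```

```text
12.575 world [ 0.5997 -0.0636  0.1452] local [ 0.0155 -0.0258  0.1452] tool x deg 108.63653577277096 F local [-6.74  1.08  3.  ] [ 0.01   0.812 -0.583 -0.006]
```

Call:
apply_moves([
  [-2, -0.7, 0, 0, 0, 0, 0],
  [-4, -1.3, 0, 0, 0, 0, 0],
  [-1, -0.3, 4, 0, 0, 0, 0],
  [0, -2, 5, 0, 0, 0, 0],
  [0, 0, 0, 0, 0, 0, 0],
])

```text
time_s: 13.2
position: [0.5308, -0.1062, 0.2391]
tcp_rot: [0.007, 0.813, -0.583, -0.002]
force: [0.5, 0.2, -0.2]
opening: 0.003
```

Call:
apply_moves([
  [0, -6, 0, 0, 0, 0, 0],
  [0, -6, 0, 0, 0, 0, 0],
  [0, -6, 0, 0, 0, 0, 0],
  [0, -5, 0, 0, 0, 0, 0],
  [0, 0, 0, 0, 0, 0, 0],
])

```text
time_s: 13.82
position: [0.5337, -0.34, 0.2382]
tcp_rot: [0.005, 0.814, -0.58, 0.001]
force: [-0.1, 0.2, -0.4]
opening: 0.006
```

```bash
python3 st.py; python3 side.py 12; python3 - <<'E'
from h import *
p,d=camera("top"); lever("top",p,d)
cv2.imwrite("pics/top12.png",np.clip(cv2.resize(p[150:310,230:490,::-1],None,fx=3,fy=3,interpolation=2)*2.0,0,255).astype(np.uint8))
E
```

```text
13.825 world [ 0.5337 -0.34    0.2382] local [-0.1359 -0.2663  0.2382] tool x deg 109.07633001373708 F local [-0.05  0.26 -0.36] [ 0.005  0.814 -0.58   0.001]
side 390 all x [0.0189 0.0499] y [-0.037  -0.0096] z [0.1237 0.1769]
  topface mid [ 0.0394 -0.0265  0.1737] x [0.0285 0.0502] fwd 0.259 across 0.177
top 408 all x [0.019  0.0521] y [-0.053  -0.0113] z [0.0941 0.1792]
  topface mid [ 0.0406 -0.0305  0.1755] x [0.029  0.0522] fwd 0.264 across 0.2
```

View pics/side12.png

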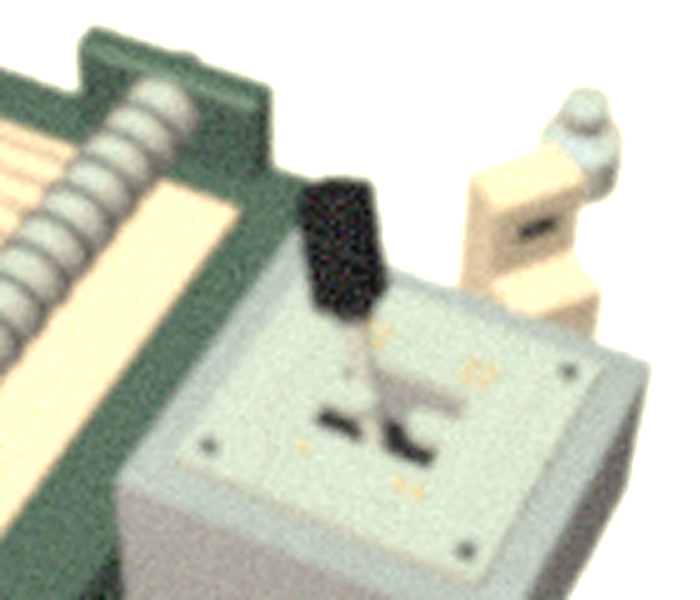

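View pics/top12.png

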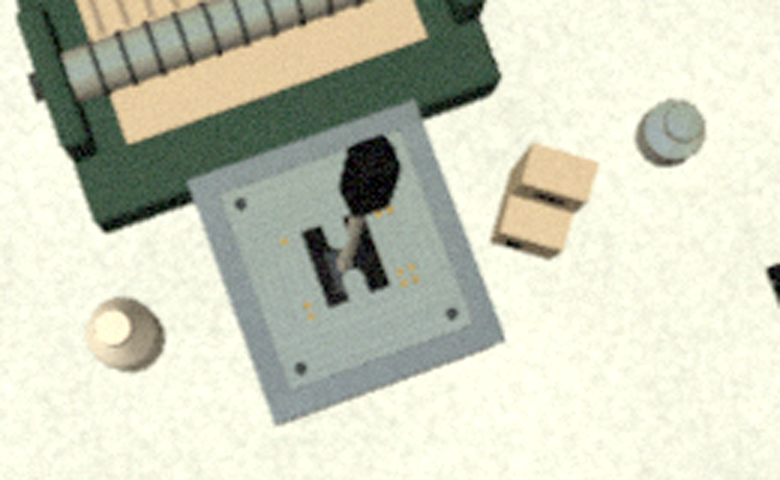

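The hand is clear. The handle is forward-right by the third slot, but its measured tilt of about 0.26 is slightly under 0.278. I'll check the tilt another way, from the slope of the handle's faces.

```bash
cat > face.py <<'E'
from h import *
from scipy.optimize import least_squares
def fit(n,p,d,g,xr,yr):
    L=loc(cloud(n,d));m=(d>0)&(p.max(-1)<65)&(L[...,2]>.125)&(L[...,2]<.195)&(L[...,0]>xr[0])&(L[...,0]<xr[1])&(L[...,1]>yr[0])&(L[...,1]<yr[1])
    Q=L[m]
    def back(a):
        f,ac=a
        Rm=cv2.Rodrigues(np.array([0,f,0.]))[0]@cv2.Rodrigues(np.array([ac,0,0.]))[0]
        return (Q-[0,0,.025])@Rm
    def res(a):
        q=np.abs(back(a)-[0,0,.1325])-[.014,.014,.0275]
        # signed distance to box
        return np.linalg.norm(np.maximum(q,0),axis=1)+np.minimum(q.max(1),0)
    s=least_squares(res,g,loss="soft_l1",f_scale=.001)
    r=res(s.x);print(n,len(Q),"fwd,across",s.x.round(3),"med|r| mm",(np.median(abs(r))*1e3).round(2))
if __name__=="__main__":
    import sys
    for k in("0","5","10","12"):
        z=np.load(f"side{k}.npz");g={"0":(.09,-.21),"5":(0,-.21),"10":(0,.2),"12":(.26,.2)}[k]
        c=np.array([.1325*np.sin(g[0]),-.1325*np.sin(g[1])])
        print(k,end=" ");fit("side",z["p"],z["d"],g,(c[0]-.028,c[0]+.028),(c[1]-.028,c[1]+.028))
    z=np.load("top0.npz");fit("top",z["p"],z["d"],(.09,-.21),(-.02,.04),(0,.056))
    p,d=camera("top");fit("top",p,d,(.26,.2),(.006,.066),(-.056,0))
E
python3 face.py
```

```text
0 side 383 fwd,across [ 0.117 -0.198] med|r| mm 0.86
5 side 359 fwd,across [ 0.018 -0.198] med|r| mm 0.83
10 side 378 fwd,across [0.02  0.225] med|r| mm 0.92
12 side 403 fwd,across [0.3   0.216] med|r| mm 0.92
top 331 fwd,across [ 0.112 -0.208] med|r| mm 0.72
top 414 fwd,across [0.293 0.206] med|r| mm 0.69
```

Fitting the handle faces gives forward 0.29–0.30 and across 0.21. The same fit reads about 0.02 high with the lever over the crossbar, so the lever is at its stop. The three loose objects are at the same pixels as before. Handing in.

```bash
python3 -c "
from station import *
print(hand_in())"
```

```text
the job is handed in; nothing more can be done
None
```

The lever is in third gear, fully home as far as my checks can tell, and I handed the job in at about 14 s of the 64 s allowed. With the fingers shut, I pushed it back to the crossbar, across to the right stop, then forward into the third slot. It was never gripped and never went toward the fourth slot.

**Forces:** pushing took about 1–2 N along the way. Readings rose to about 7 N at the right-hand stop and 7 N sideways at the forward stop.

**Lever position:** my last two measurements disagreed slightly about fully home, which is 0.278 rad.

| Check | Forward tilt (rad) | Across tilt (rad) |
|---|---|---|
| Middle of the handle's top face | about 0.26 | 0.18–0.20 |
| Fit to the handle's faces, both cameras | 0.29–0.30 | 0.21–0.22 |

The top-face reading runs low because it also picks up some of the rear face. The face fit reads about 0.02 high when the lever is over the crossbar, so it agrees with about 0.278. The force rise at the end also points to the stop.

**Surroundings:** the glue bottle, card house and steel weight are at the same pixels as at the start. The hand ended well clear, about 24 cm up and to the right, with no contact force.

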